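# Set the gas regulator to its mark and pull the knob up to lock it

### The job

On the bench stand two small pressure regulators with the same black knob on top. On the one that carries the round dial gauge, leave the knob down and turn it until its pointer points at the long black mark on the plate around it, then pull the knob straight up as far as it goes, so that it is locked at that setting, and let go. Leave the knob of the other regulator as it is.

Things in the scene. Friction and masses are not known exactly. Their poses are not given: they have to be found in the camera images.
- reg_grip (a point): Grip centre of the black knob to set (regulator with a round gauge, 52 mm across, face up, top 44 mm above bench, behind it), on its vertical axis. Flat-sided bar 46 mm long, 16 thick, 34 high on a round flange 46 across, 8 thick. Point is 92 mm above bench when down, 23 above flange, 11 below bar top. x: along bar to the pointer (small nose; white line on that half of bar), y: across bar, z: up.
- reg_knob (a joint): Turn of that knob, rad: 0 = pointer at the long mark (black, 13 x 5.5 mm, at the edge of the fixed white plate, 88 mm across, top 59 mm above bench; ticks are short; the mark is opposite the gauge, facing the robot within 30 deg). Positive = counterclockwise of it from above; starts at 0.6 to 1.2, so turn clockwise by this value. Stops -0.7, 1.5. Friction 0.05 N m, stays where left.
- reg_lift (a joint): How far that knob is pulled up, m: 0 = down (at the start), 0.014 = upper stop; locked counts from 0.010. About 5 N of friction, no spring: it stays where it is left. Pulled up it can still be turned by force, so keep the angle while pulling.
- spare_pointer (a point): Pointer tip of the other regulator's knob (leave as it is), 30 mm from that knob's axis, 65 mm above bench; x axis points from the axis outward. Same body, plate and knob, 0.2 m or more away to the left or right, but no gauge, only a short brass plug. Its knob moves as easily.
There are look-alikes about, which are no part of the job. Leave any orange or purple look-alike of the part that bears reg_grip alone.

How it is judged (in metres and radians):
On the way:
1. the gauge regulator's knob, still down, has its pointer at the mark (within 0.21 rad) (value of joint reg_knob between -0.21 and 0.21 rad and value of joint reg_lift below 0.005 m), for 0.1 s.
At the end, for the whole second after the job is handed in: The knob of the regulator with the gauge points at the long mark within 0.21 rad (12 degrees) and is pulled up by more than 10 mm (of 14) (value of joint reg_knob between -0.21 and 0.21 rad and value of joint reg_lift above 0.01 m); the robot touches nothing.
It fails at once if the knob is pulled up (over 7 mm) while its pointer is more than 0.4 rad (23 degrees) off the mark (value of joint reg_lift above 0.007 m and (value of joint reg_knob above 0.4 rad or value of joint reg_knob below -0.4 rad)).
It fails at once if the other regulator's knob is turned or pulled (its pointer moves over 7 mm) (distance of spare_pointer from where it was at the start of the episode above 0.007 m).
It also fails if it takes over 35 s, if anything falls off the work surface, if the arm or the gripper's body presses on something with over 40 N, if the wrist force passes 120 N, or if a joint passes its speed limit or range.

### The arm

A 6-joint arm with a two-finger parallel gripper is mounted at the origin on the work surface. World frame = base frame: x ahead of the robot, y to its left, z up, the work surface at z = 0. Lengths are in mm, angles in rad, forces in N, time in s.
With the tool pointing down it reaches from about 350 to 975 mm from the base axis. Payload 7.1 kg.
Tool frame: the origin (TCP) lies midway between the tips of the shut fingers; the grasp point (between the pads) lies 19 mm behind it (ctrl.grasp_offset is the distance from the TCP to the grasp point, in mm); z points along the fingers, y is the line along which they close (so a half turn about z gives the same grasp; the last joint's range is limited). The gripper opens to 88 mm and grips with 3 to 60 N. Pads are 20 mm wide; open, the fingers measure 115 mm over their backs; the gripper's body (75 mm by 178 mm) begins 61 mm behind the grasp point.
Start: joints at [-1.183, 0.423, 1.63, -0, 1.089, -0.019], TCP at [247.311, -573.971, 222.675] pointing down, gripper open.
Joint ranges: [-3, 3], [-0.9, 2.11], [0.09, 2.58], [-1.31, 4.45], [0.11, 2.69], [-2.54, 2.54]. Speed limits (rad/s): [2.39, 2.39, 3.01, 3.14, 3.14, 3.14].

### API

Orientations are given as a rotation vector (axis times angle).
In Python, from workcell import ctrl gives the robot as it stands. The module is installed in compiled form; this text tells all that it offers.
- The arm moves only by the tool servo_tool, never from a script. Its argument "rows" is a list of rows, each a list of 7 numbers: the turn, a rotation vector about the tool's x, y, z as a fraction of full scale, then the shift along the tool's x, y, z as a fraction of full scale, then the finger opening in mm, from 0 to 87.8. A call has 1 to 10 rows; each row is the pose to reach, as a shift and turn from the pose commanded when the call began, along the tool's axes at that moment; what a row does not reach only later rows make up. Full scale, the value 1, is 20 cm for a shift and 1.5 rad for a turn. A row lasts 1/8 s, in which the tool goes at most 62.5 mm and 10.7 degrees, less where a joint would pass 70% of its speed; a pose out of reach is approached as far as the arm can. A call with a number of a shift or a turn outside -1 to 1 is refused whole. A call with a gripper value outside its range is refused whole. The fingers move at their own pace and stop on an object; the grip force is fixed at half the most. Time passes only in rows, so rows that repeat a pose let the fingers close. It gives the time, the measured TCP pose, the force, the opening and the grip force at its end, in the units of the state.
- ctrl.get_obs(): the state, without advancing time (a new reading comes with each control period).
- ctrl.get_image(name): name is "scene" or "side" or "wrist"; returns (picture, depth): 400x640x3 uint8, red, green, blue; 400x640 float32, mm along the optical axis (not along the pixel's ray), 0 where there is no reading.
- ctrl.camera_info(name): a dict with "intrinsics" (3x3 intrinsics, pixels), "R" (3x3) and "t" (3): a world point X has camera coordinates R X + t. Camera axes: x right, y down, z forward; pixel columns grow to the right and rows downward; lengths in mm; the calibration is good to about 2 mm. The wrist camera is an equidistant fisheye: a pixel r from the principal point sees the ray r / f radians off the axis. A picture is of the moment at which its call begins: read the wrist's pose just before it. camera_info takes no time and is no camera call; for the wrist camera it gives the pose at the moment of the call.
- ctrl.close_job(): hands the job in; it is judged then, once.
The state is a dict: "t": time; "qpos": joint angles; "qvel": joint speeds; "joint_torque": joint torques, N m; "ee_pos": TCP position; "orientation": TCP orientation; "ft_force": force on the tool from outside, world axes, zero at the start; "moment": the same for the moment, N m; "width": finger opening in mm; "grasp_force": force on a finger pad.
Only numpy, scipy, OpenCV 4.12 (cv2) and the standard library are available. Lean on these libraries where they do the work, as an engineer would, in place of code of your own. Each camera call takes 0.05 s, during which the arm holds its last target. There are 200 camera calls.

## Working session

There is one attempt and no reset: what is moved stays moved. The work goes in short steps, Python scripts to look and compute and a tool call to move; the robot and the scene stay as the last step left them, time stands still between calls to the robot, and variables do not carry over. Pictures are saved under pics/ and viewed, at most 10 in all, crops included, and the job is handed in when it is done.

Besides the shell and the picture viewer there is one more tool, called after "Emit:" as a command line: name --pt "numbers of a row" for each row, then --argument value for the rest. servo_tool: Moves the arm, as the interface text tells. Its arguments: {"type":"object","properties":{"rows":{"type":"array","items":{"type":"array","items":{"type":"number"}}}},"required":["rows"]}

```bash
mkdir -p pics; cat > h.py <<'E'
import numpy as np, cv2
from workcell import ctrl
def ray(name,u,v,ci=None):
    ci=ci or ctrl.camera_info(name); K=np.array(ci["intrinsics"]);R=np.array(ci["R"]);t=np.array(ci["t"])
    x=(u-K[0,2])/K[0,0]; y=(v-K[1,2])/K[1,1]
    if name=="wrist":
        r=np.hypot(x,y); s=np.sin(r)/r if r>1e-9 else 1; d=np.array([x*s,y*s,np.cos(r)])
    else: d=np.array([x,y,1.])
    return -R.T@t, R.T@d
def plane(name,u,v,z,ci=None):
    o,d=ray(name,u,v,ci); return o+d*(z-o[2])/d[2]
E
python3 - <<'E'
from h import *
o=ctrl.get_obs(); print(o["ee_pos"],o["orientation"],o["width"],ctrl.grasp_offset)
a=[]
for n in ("scene","side"):
    p,d=ctrl.get_image(n); np.savez(f"{n}.npz",p=p,d=d); cv2.imwrite(f"pics/{n}0.png",p[:,:,::-1])
    ci=ctrl.camera_info(n); print(n,np.round(-np.array(ci["R"]).T@ci["t"]),np.round(ci["R"][2],2))
E
```

```text
[ 247.11636863 -573.49129581  221.90764673] [-3.07537198e+00 -6.34313150e-01  4.47559152e-04] 87.52277172132993 18.700000000000003
scene [ 840. -450.  988.] [-0.37  0.44 -0.81]
side [ 93. 585. 555.] [ 0.42 -0.68 -0.6 ]
```

View pics/scene0.png

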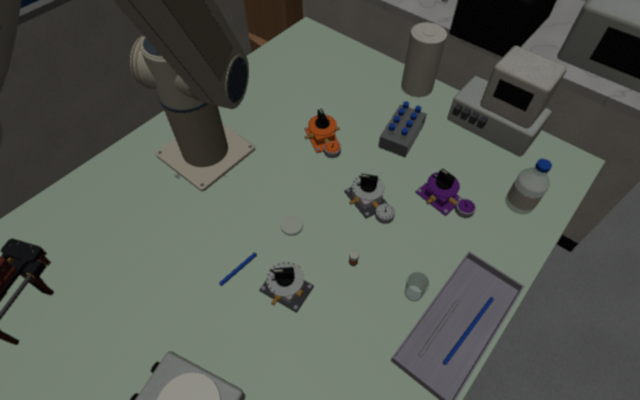

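View pics/side0.png

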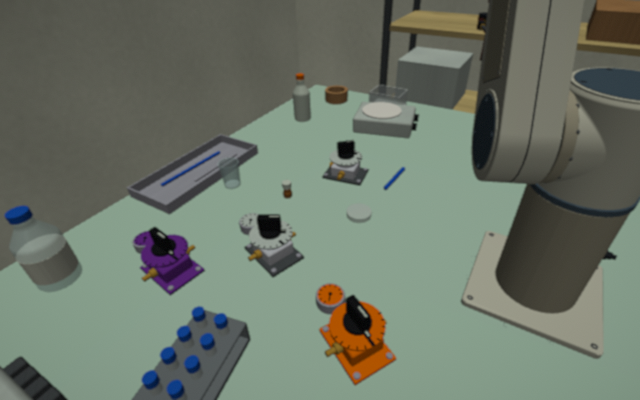

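Candidates in the scene picture are: a grey/white regulator with a white gauge (369,188), a grey one without a gauge (286,278), an orange one (322,128) and a purple one (442,188). I choose (369,188), which is (270,232) in the side view, and check it in a close crop.

```bash
python3 - <<'E'
from h import *
s=np.load("scene.npz")["p"][150:240,325:415]; t=np.load("side.npz")["p"][200:290,225:315]
im=np.hstack([cv2.resize(x,(400,400),interpolation=cv2.INTER_CUBIC) for x in (s,t)])
cv2.imwrite("pics/c1.png",np.clip(im[:,:,::-1]*1.3,0,255))
for n,u,v,z in (("scene",368,188,59),("side",271,238,59),("scene",385,212,44),("side",250,223,44),("scene",286,278,59),("scene",322,128,59),("scene",442,188,59)): print(n,u,v,plane(n,u,v,z).round())
E
```

```text
scene 368 188 [486. 167.  59.]
side 271 238 [471. 184.  59.]
scene 385 212 [562. 142.  44.]
side 250 223 [551. 156.  44.]
scene 286 278 [ 496. -170.   59.]
scene 322 128 [246. 260.  59.]
scene 442 188 [640. 295.  59.][ WARN:0@0.181] global loadsave.cpp:1063 imwrite_ Unsupported depth image for selected encoder is fallbacked to CV_8U.
```

View pics/c1.png

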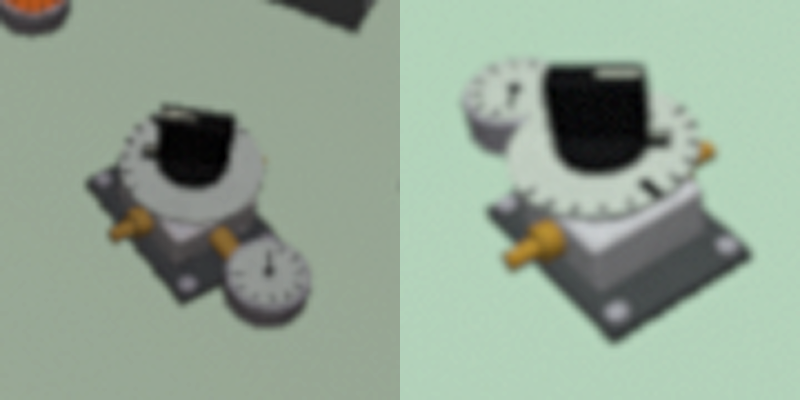

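The crop confirms it: white plate, black knob and a white gauge behind. In the right-hand crop the long mark is at (652,187) and the pointer nose at (658,138).

```bash
python3 - <<'E'
from h import *
from scipy.spatial.transform import Rotation as Ro
f=lambda x,y:(225+(x-400)*.225,200+y*.225)
m=plane("side",*f(652,187),59); p=plane("side",*f(660,138),65)
c=plane("side",*f(603,140),59) # plate ellipse centre guess
print("mark",m,"ptr",p,"c",c, np.arctan2(*(m-c)[1::-1]),np.arctan2(*(p-c)[1::-1]))
o=ctrl.get_obs();R=Ro.from_rotvec(o["orientation"]).as_matrix();print(R.round(3))
T=np.array([478,174,260]); print("shift tool/200:",(R.T@(T-o["ee_pos"])/200).round(3))
ci=ctrl.camera_info("wrist");print(R.T@(-np.array(ci["R"]).T@ci["t"]-o["ee_pos"]), (np.array(ci["R"])@R).round(2))
E
```

```text
mark [444.91836595 182.86303105  59.        ] ptr [456.46642485 159.99551313  65.        ] c [482.97780875 168.66279582  59.        ] 2.7844828462064 -2.825618991013594
[[ 0.918  0.396 -0.001]
 [ 0.396 -0.918  0.001]
 [ 0.    -0.001 -1.   ]]
shift tool/200: [ 2.539 -2.976 -0.186]
[  69.8595883     0.56808712 -161.7652103 ] [[ 0.    1.    0.  ]
 [-0.97  0.   -0.25]
 [-0.25 -0.    0.97]]
```

Emit:
servo_tool --pt "0 0 0 0.84 -0.99 -0.06 87" --pt "0 0 0 0.84 -0.99 -0.06 87" --pt "0 0 0 0.84 -0.99 -0.06 87" --pt "0 0 0 0.84 -0.99 -0.06 87" --pt "0 0 0 0.84 -0.99 -0.06 87" --pt "0 0 0 0.84 -0.99 -0.06 87"

```text
t: 0.85
ee_pos: [323.6, -325.6, 234.9]
orientation: [3.076, 0.637, 0.0]
ft_force: [0.8, -0.2, 0.2]
width: 86.7
grasp_force: 0.0
```

Emit:
servo_tool --pt "0 0 0 0.84 -0.99 -0.06 87" --pt "0 0 0 0.84 -0.99 -0.06 87" --pt "0 0 0 0.84 -0.99 -0.06 87" --pt "0 0 0 0.84 -0.99 -0.06 87" --pt "0 0 0 0.84 -0.99 -0.06 87" --pt "0 0 0 0.84 -0.99 -0.06 87" --pt "0 0 0 0.84 -0.99 -0.06 87"

```text
t: 1.72
ee_pos: [399.1, -78.9, 246.5]
orientation: [3.077, 0.631, -0.001]
ft_force: [-0.6, -0.6, -1.5]
width: 87.0
grasp_force: 0.0
```

Emit:
servo_tool --pt "0 0 0 0.84 -0.99 -0.06 87" --pt "0 0 0 0.84 -0.99 -0.06 87" --pt "0 0 0 0.84 -0.99 -0.06 87" --pt "0 0 0 0.84 -0.99 -0.06 87" --pt "0 0 0 0.84 -0.99 -0.06 87" --pt "0 0 0 0.84 -0.99 -0.06 87" --pt "0 0 0 0.84 -0.99 -0.06 87" --pt "0 0 0 0.84 -0.99 -0.06 87"

```text
t: 2.72
ee_pos: [475.0, 169.4, 258.7]
orientation: [3.077, 0.631, -0.0]
ft_force: [0.0, -0.0, -0.2]
width: 87.1
grasp_force: 0.0
```

```bash
python3 - <<'E'
from h import *
import pickle
o=ctrl.get_obs(); ci=ctrl.camera_info("wrist"); p,d=ctrl.get_image("wrist")
pickle.dump((o,ci,p,d),open("w1.pkl","wb")); print(o["t"],o["qpos"],o["ee_pos"],o["orientation"]); cv2.imwrite("pics/w1.png",p[:,:,::-1]); print(ci["intrinsics"])
E
```

```text
2.725 [ 3.19045110e-01  2.00816756e-01  1.85818104e+00 -1.46164604e-04
  1.08292683e+00  1.48534660e+00] [474.96080105 169.38413616 258.6570353 ] [ 3.07737432e+00  6.31128183e-01 -4.94246295e-04]
[[309.70691629   0.         317.79738911]
 [  0.         309.70691629 197.49607408]
 [  0.           0.           1.        ]]
```

View pics/w1.png

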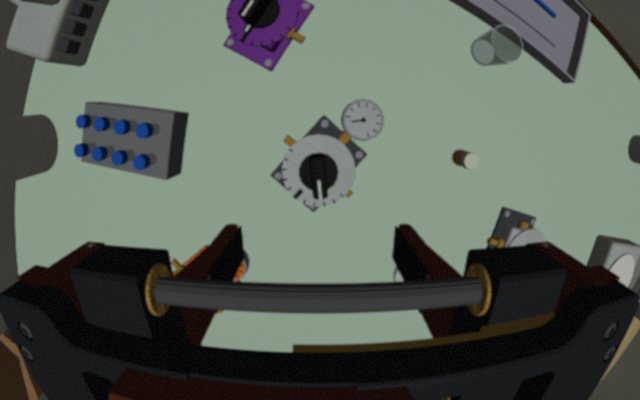

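The wrist view shows the target plate centred near (318,171), the pointer line running down to about (321,198), the long mark at about (298,195) and the gauge at (363,120).

```bash
cat > meas.py <<'E'
from h import *
import pickle,sys
from scipy.optimize import least_squares
from scipy.spatial.transform import Rotation as Ro
def meas(c0,zoff=0,out=None,tag=None):
    o=ctrl.get_obs(); ci=ctrl.camera_info("wrist"); p,d=ctrl.get_image("wrist")
    return ana(o,ci,p,c0,zoff,tag)
def ana(o,ci,p,c0,zoff=0,tag=None):
    # rectify to top views at plate height (59) and bar top (103): 4 px/mm, 110 mm wide
    K=np.array(ci["intrinsics"]);R=np.array(ci["R"]);t=np.array(ci["t"])
    g=np.arange(-60,60,.25); X,Y=np.meshgrid(g,-g)   # image right=+x, up=+y
    def top(z):
        W=np.stack([X+c0[0],Y+c0[1],np.full_like(X,z)],-1)@R.T+t
        th=np.arctan2(np.hypot(W[...,0],W[...,1]),W[...,2]); h=np.hypot(W[...,0],W[...,1])+1e-9
        return cv2.remap(p,(K[0,0]*th*W[...,0]/h+K[0,2]).astype('f4'),(K[1,1]*th*W[...,1]/h+K[1,2]).astype('f4'),cv2.INTER_CUBIC)
    A,B=top(59),top(103+zoff)
    if tag: cv2.imwrite(f"pics/{tag}.png",np.hstack([A,B])[::,:,::-1][:, :] if False else cv2.resize(np.hstack([A,B]),(800,400))[:,:,::-1])
    return A,B
E
python3 - <<'E'
from meas import *
o,ci,p,d=pickle.load(open("w1.pkl","rb"))
print(plane("wrist",318,171,59,ci))
c0=plane("wrist",318,171,59,ci)[:2].round(); print(c0); ana(o,ci,p,c0,0,"top1")
E
```

```text
[481.78288312 171.541333    59.        ]
[482. 172.]
```

View pics/top1.png

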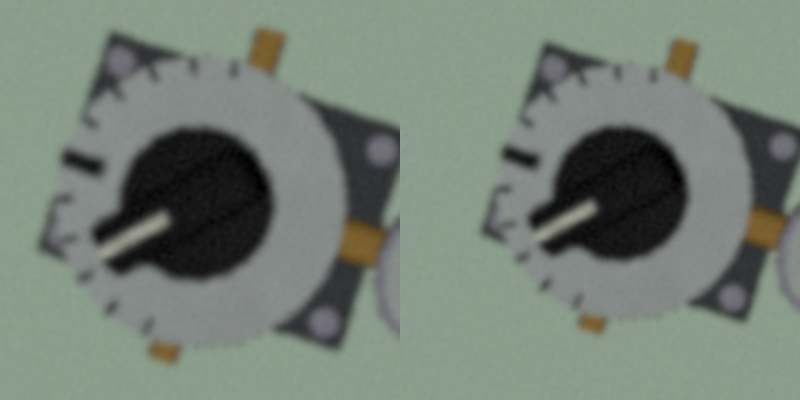

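Plate centre is (482.6, 171.1), the mark at 2.81 rad and the pointer at -2.62 rad, so the knob must turn clockwise by about 0.86 rad. I line up with the bar, descend and grip.

Emit:
servo_tool --pt "0 0 -0.08 0.038 0.007 0 60" --pt "0 0 -0.08 0.038 0.007 0.3 60" --pt "0 0 -0.08 0.038 0.007 0.6 60" --pt "0 0 -0.08 0.038 0.007 0.8 60" --pt "0 0 -0.08 0.038 0.007 0.91 60" --pt "0 0 -0.08 0.038 0.007 0.91 60" --pt "0 0 -0.08 0.038 0.007 0.91 60"

```text
t: 3.65
ee_pos: [483.4, 172.6, 77.6]
orientation: [-3.033, -0.817, -0.002]
ft_force: [-0.1, -0.5, -1.1]
width: 60.3
grasp_force: 0.0
```

Emit:
servo_tool --pt "0 0 0 0 0 0 8" --pt "0 0 0 0 0 0 8" --pt "0 0 0 0 0 0 8" --pt "0 0 0 0 0 0 8" --pt "0 0 0 0 0 0 8" --pt "0 0 0 0 0 0 8" --pt "0 0 0 0 0 0 8" --pt "0 0 0 0 0 0 8"

```text
t: 4.65
ee_pos: [482.8, 172.6, 76.7]
orientation: [3.033, 0.818, 0.0]
ft_force: [0.1, -2.2, 2.6]
width: 15.8
grasp_force: 29.9
```

Gripped at 15.8 mm with little side load. Next is the clockwise turn of 0.855 rad.

Emit:
servo_tool --pt "0 0 0.08 0 0 0 8" --pt "0 0 0.16 0 0 0 8" --pt "0 0 0.24 0 0 0 8" --pt "0 0 0.32 0 0 0 8" --pt "0 0 0.4 0 0 0 8" --pt "0 0 0.48 0 0 0 8" --pt "0 0 0.57 0 0 0 8" --pt "0 0 0.57 0 0 0 8" --pt "0 0 0.57 0 0 0 8" --pt "0 0 0.57 0 0 0 8"

```text
t: 5.9
ee_pos: [482.9, 171.3, 76.7]
orientation: [3.098, -0.512, 0.001]
ft_force: [2.6, -8.5, 3.2]
width: 15.6
grasp_force: 29.9
```

```bash
python3 - <<'E'
from meas import *
o=ctrl.get_obs(); v=o["orientation"]; print(o["ee_pos"],"yaw",2*np.arctan2(v[1],v[0]),o["width"],o["ft_force"],o["moment"],o["qpos"][5])
p,d=ctrl.get_image("wrist"); q,_=ctrl.get_image("side")
a=cv2.resize(p[120:320,220:420],(500,500)); b=cv2.resize(q[200:290,225:315],(300,300))
im=np.zeros((500,800,3),np.uint8); im[:,:500]=a; im[:300,500:]=b
cv2.imwrite("pics/c2.png",im[:,:,::-1])
E
```

```text
[482.88280054 171.33960376  76.73804659] yaw -0.32741965491559716 15.623037626714936 [ 2.64596317 -8.50841253  3.17892127] [-1.90301626 -0.39938712 -0.03081373] 2.2193731659721805
```

View pics/c2.png

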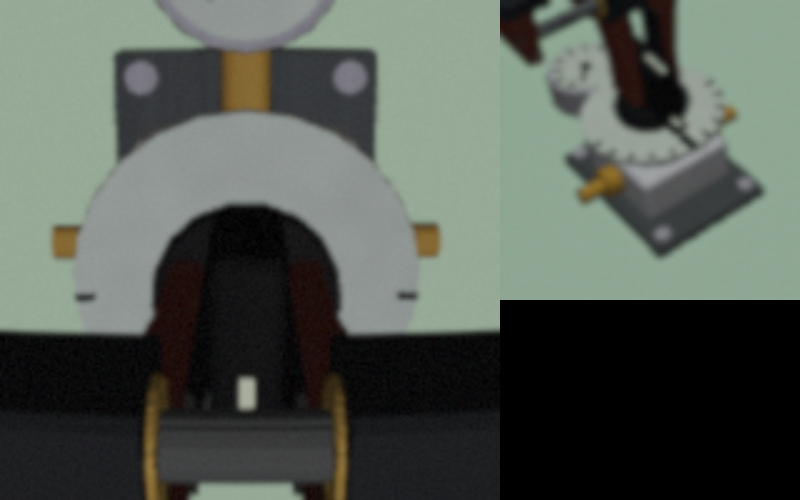

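The bar now lines up radially with the mark: pointer at (680,125) and mark at (690,138) in the side inset, and the knob is symmetric with the body in the wrist view. Next I pull straight up.

Emit:
servo_tool --pt "0 0 0 0 0 -0.015 8" --pt "0 0 0 0 0 -0.03 8" --pt "0 0 0 0 0 -0.045 8" --pt "0 0 0 0 0 -0.06 8" --pt "0 0 0 0 0 -0.07 8" --pt "0 0 0 0 0 -0.075 8" --pt "0 0 0 0 0 -0.08 8" --pt "0 0 0 0 0 -0.08 8" --pt "0 0 0 0 0 -0.08 8"

```text
t: 7.12
ee_pos: [482.6, 171.3, 91.0]
orientation: [3.097, -0.512, -0.0]
ft_force: [7.2, -8.0, -16.6]
width: 15.6
grasp_force: 30.0
```

The tool rose 14.3 mm and the load climbed to 17 N, so the knob is at the upper stop. I release and rise.

Emit:
servo_tool --pt "0 0 0 0 0 0.008 8" --pt "0 0 0 0 0 0.008 8" --pt "0 0 0 0 0 0.008 60" --pt "0 0 0 0 0 0.008 60" --pt "0 0 0 0 0 0.008 60" --pt "0 0 0 0 0 0.008 60" --pt "0 0 0 0 0 0.008 60" --pt "0 0 0 0 0 0.008 60"

```text
t: 8.12
ee_pos: [482.7, 172.8, 91.1]
orientation: [-3.099, 0.513, -0.0]
ft_force: [0.5, 0.4, 1.0]
width: 59.7
grasp_force: 0.0
```

Emit:
servo_tool --pt "0 0 0 0 0 -0.2 60" --pt "0 0 0 0 0 -0.4 60" --pt "0 0 0 0 0 -0.6 60" --pt "0 0 0 0 0 -0.8 60" --pt "0 0 0 0 0 -0.8 60" --pt "0 0 0 0 0 -0.8 60"

```text
t: 8.88
ee_pos: [482.1, 172.5, 250.4]
orientation: [3.099, -0.513, -0.001]
ft_force: [-0.3, -0.4, -0.0]
width: 60.1
grasp_force: 0.0
```

```bash
python3 - <<'E'
from meas import *
A,B=meas((482,172),14,tag="top2")
q,_=ctrl.get_image("side")
a=cv2.imread("pics/top2.png"); b=cv2.resize(q[200:290,225:315],(400,400))[:,:,::-1]
cv2.imwrite("pics/c3.png",np.hstack([cv2.resize(a,(800,400))[:,400:],b]))
E
```

```text
(no output)
```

View pics/c3.png

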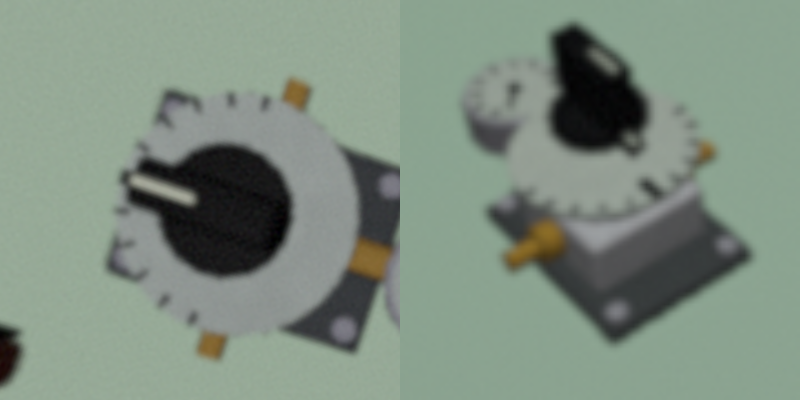

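In the left view the white line runs from (196,201) to (130,179), which is 2.82 rad against the mark's 2.81. In the right view the knob stands raised, and the gripper is clear. I hand in.

```bash
python3 -c "
from workcell import ctrl
print(ctrl.close_job())"
```

```text
the job is handed in; nothing more can be done
None
```

The gauge regulator's knob was turned to within about 0.01 rad of the long mark by my measurement, pulled up to its stop (about 14 mm) and let go. The other regulator was not touched, and the job was handed in about 9 s into the run without a verdict being returned.

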